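Clamp the mended key bowl

ROBOT

A 7-joint arm with a two-finger parallel gripper is mounted at the origin on the work surface. World frame = base frame: x ahead of the robot, y to its left, z up, the work surface at z = 0. Lengths are in m, angles in rad, forces in N, time in s.
With the tool pointing down it reaches from about 0.425 to 0.8 m from the base axis. Payload 8.3 kg.
Tool frame: the origin (TCP) lies at the very end of the fingers, on their centre line; the grasp point (between the pads) lies 19 mm behind it (robot.grip_depth is the z of the grasp point in the tool frame, in m); z points along the fingers, y is the line along which they close (so a half turn about z gives the same grasp; the last joint's range is limited). The gripper opens to 85 mm and grips with 20 to 120 N. Pads are 22 mm wide; open, the fingers measure 114 mm over their backs; the gripper's body (76 mm by 85 mm) begins 54 mm behind the grasp point. The pads swing forward as they close: fully open they stand 13 mm farther back than shut.
Start: joints at [-1.165, 0.383, 0.016, 1.37, -0.006, 1.388, -0.046], TCP at [0.282, 0.558, 0.231] pointing down, gripper open.
Joint ranges: [-2.95, 2.95], [-0.25, 2.06], [-1.52, 1.56], [0.18, 2.33], [-1.44, 4.58], [0.02, 2.06], [-3.01, 3.01]. Speed limits (rad/s): [2.39, 2.39, 3.01, 3.01, 3.14, 3.14, 3.14].

INTERFACE

Orientations are given as a unit quaternion [w, x, y, z].
In Python, from plant import robot gives the robot as it stands.
- The arm moves only by the tool jog_arm, never from a script. Its argument "increments" is a list of rows, each a list of 7 numbers: the shift along the tool's x, y, z in units of 30 mm (1.0 is 30 mm), then the turn, a rotation vector about the tool's x, y, z in rad, then the finger opening in mm, from 0 to 85.4. A call has 1 to 10 rows; each row shifts and turns the commanded pose from where the row before left it, along the tool's axes as they then stand; what a row does not reach is not made up. A row lasts 1/12 s, in which the tool goes at most 41.7 mm and 7.16 degrees, less where a joint would pass 70% of its speed; a pose out of reach is approached as far as the arm can. A call is refused whole if a number of a shift passes 1 or a number of a turn 0.125, either way. A call with a gripper value outside its range is refused whole. The fingers move at their own pace and stop on an object; "squeeze" is the grip in N (left out, the last holds). Time passes only in rows, so rows that do not move let the fingers close. It gives the time, the measured TCP pose, the force, the opening and the grip force at its end, in the units of the state.
- robot.get_state(): the state, without advancing time (a new reading comes with each control period).
- robot.camera(name): name is "side" or "top"; returns a dict with "pixels" (384x512x3 uint8, red, green, blue), "range_z" (384x512 float32, m along the optical axis (not along the pixel's ray), 0 where there is no reading), "K" (3x3 intrinsics, pixels), "dist" ([k1, k2, p1, p2, k3] as OpenCV has them; the pictures are not rectified), "T" (4x4, takes a point from camera to world coordinates). Camera axes: x right, y up, looking along -z (the intrinsics and any distortion apply to the point x, -y, -z); pixel columns grow to the right and rows downward; lengths in m; the calibration is good to about 2 mm. A picture is of the moment at which its call begins.
- robot.job_done(): hands the job in; it is judged then, once.
The state is a dict: "time_s": time; "q": joint angles; "dq": joint speeds; "effort": joint torques, N m; "ee_pos": TCP position; "orientation": TCP orientation; "ft_force": force on the tool from outside, world axes, zero at the start; "torque": the same for the moment, N m; "gripper_width": finger opening in m; "gripper_force": force on a finger pad.
Only numpy, scipy, OpenCV 4.12 (cv2) and the standard library are available. Lean on these libraries where they do the work, as an engineer would, in place of code of your own. Each camera call takes 0.05 s, during which the arm holds its last target. There are 200 camera calls.

TASK

The blue key bowl standing in the bar clamp is cracked and freshly glued: first nest the white bowl fully down inside it to back its wall, and let go of it. Then pump the clamp's red trigger, letting it come right back between squeezes, and move the jaw in no other way, until the black pad bears on the blue bowl and its yellow spring stem is pushed about half-way in, never all the way, which would crush the bowl. Finish while still holding the trigger squeezed so that the pressure stays on; keep hands off the bowls then, and leave everything else on the table where it is.

Things in the scene. Friction and masses are not known exactly. Their poses are not given: they have to be found in the camera images.
- clamp: Bar clamp fixed to the table: black bed plate 76 mm wide (x), y = -170 to +115 mm, 6 mm thick. Origin at table height; z up; +y is the way the jaw closes. Orange fixed jaw 56 mm wide, face at y = +92 mm, top z = 62 mm. Orange housing cheeks at x = 18 to 24 mm either side, y = -153 to -83, up to z = 66 mm. Toothed steel rod at z = 28 to 45 mm, may reach back to y = -204 mm.
- jaw_block: Moving jaw of the clamp with its toothed rod, pad stem and pad. Orange block 46 mm wide, 12 mm thick, up to z = 56 mm. Origin at z = 0 under the pad's front face when the pad is not pushed in; same axes as the clamp.
- jaw (a joint): Travel of the moving jaw in m towards the fixed jaw, 0 to 0.062; starts at 0 to 0.014. At 0 the free pad's front face is at y = -20 mm in the clamp's frame. About 3 N of friction holds it where it is left. The blue bowl slides easily on the bed; once it is shoved against the fixed jaw, the pad touches its rim at a reading of about 0.045.
- pad_face: Black pad on the moving jaw, 38 mm wide, z = 20 to 62 mm, 6 mm thick. Origin at z = 0 under its front face; same axes as the clamp.
- pad (a joint): How far the pad's yellow spring stem is pushed into the jaw, in m: 0 (free, 10 mm of yellow showing between pad and orange block) to 0.010 (all the way in, bowl crushed). The pad presses with about 1 N when it starts to give and 1.2 N more per mm: half-way is about 7 N.
- trigger (a joint): Swing of the red trigger in rad: 0 (let go, leaning 0.2 rad to the clamp's -y) to 0.40 (squeezed home, leaning 0.2 rad to +y). Hinged about the clamp's x axis at y = -115, z = 14 mm in its frame. Its spring returns it (2 to 3 N at the paddle; pushing takes up to 10 N when the pad bears). Let back, the jaw stays but pad force above 3 N is lost: hold it squeezed to keep more.
- trigger_paddle: Red paddle of the trigger, 22 mm wide (x), 14 mm thick, its ends 72 and 124 mm from the hinge. Origin on the hinge line, z along the trigger. Pinch it across its width from above, or push it from behind towards +y. Squeezing drives the jaw 45 mm per rad; on the way back the pawl slips over 9 mm teeth, so up to 9 mm of the next stroke is idle and a full squeeze gains about 9 to 18 mm.
- trigger_grip (a point): Point on the centre line of the red paddle, 106 mm from the hinge, 18 mm below its top end, to take hold of; about 118 mm above the table.
- cracked_bowl: Blue plastic key bowl with a black crack, standing loose on the clamp's bed between the jaws, 23 mm or more ahead of the pad. Round and tapered: 47 mm across the base, 67 mm across the rim, 50 mm high, wall 2.5 mm, thick bottom with its inner floor 18 mm up. Origin at the centre of its underside, z up.
- sound_bowl: White bowl of the very same shape as the blue one, standing loose on the table to the left. Origin at the centre of its underside. Nested, it rests on the blue bowl's inner floor 18 mm above the blue bowl's underside, and its rim stands 18 mm above the blue rim.
- door_wedge: Bystander: steel door wedge, 75 x 34 x 25 mm.
- torch: Bystander: small black and yellow torch, 105 mm long, 34 mm thick, lying.
- umbrella_hook: Bystander: green hard plastic umbrella hook, 85 x 75 mm, 14 mm thick, lying.
- coat_peg: Bystander: white clamp-on coat peg, 30 x 90 mm, 48 mm high.
- padlock: Bystander: brass padlock, 65 x 42 x 16 mm, lying.
- glue_bottle: Bystander: small white glue bottle, 38 mm wide, 85 mm high.

How it is judged:
On the way, in this order (a step that is already met when the one before it is completed fails the run):
1. the white bowl is nested in the blue one, let go, the pad not yet bearing (horizontal distance between sound_bowl and cracked_bowl below 0.004 m and z of sound_bowl in the frame of cracked_bowl between 0.012 and 0.0215 m and angle between each of sound_bowl, cracked_bowl's own z axis and vertical below 0.12 rad and contact force between the arm and sound_bowl below 0.3 N and contact force between the arm and cracked_bowl below 0.3 N and x of cracked_bowl in the frame of clamp between -0.02 and 0.02 m and z of cracked_bowl in the frame of clamp below 0.01 m and contact force between pad_face and cracked_bowl below 0.5 N), for 0.3 s.
2. the trigger is squeezed a first time (value of joint trigger above 0.2 rad).
3. the trigger is let back (value of joint trigger below 0.12 rad).
4. the pad bears on the blue bowl (contact force between pad_face and cracked_bowl above 3.5 N), for 0.1 s.
At the end, for the whole second after the job is handed in: Fingers still push the trigger (over 1 N); pad presses the blue bowl with 4.5 to 11 N (stem 3 to 8 mm in); white bowl seated in the blue (within 4 mm of concentric, 12 to 21.5 mm up, upright), blue bowl on the bed within 20 mm of the clamp's centre line; arm off both bowls (horizontal distance between sound_bowl and cracked_bowl below 0.004 m and z of sound_bowl in the frame of cracked_bowl between 0.012 and 0.0215 m and angle between each of sound_bowl, cracked_bowl's own z axis and vertical below 0.12 rad and contact force between the arm and sound_bowl below 0.3 N and contact force between the arm and cracked_bowl below 0.3 N and x of cracked_bowl in the frame of clamp between -0.02 and 0.02 m and z of cracked_bowl in the frame of clamp below 0.01 m and contact force between pad_face and cracked_bowl between 4.5 and 11 N and contact force between the fingers and trigger_paddle above 1 N and value of joint trigger above 0.03 rad and linear speed of cracked_bowl below 0.02 m/s and velocity of joint jaw below 0.005 m/s); the arm keeps its last pose, push and grip.
It fails at once if the bowl is crushed: pad force over 12.5 N, stem all the way in (contact force between pad_face and cracked_bowl above 12.5 N).
It fails at once if the arm pushes the moving jaw itself (contact force between the arm and jaw_block above 2 N).
It fails at once if a bystander is moved more than 40 mm (distance of any of door_wedge, torch, umbrella_hook, coat_peg, padlock, glue_bottle from where it was at the start of the episode above 0.04 m).
It fails at once if the blue bowl is tipped (angle between cracked_bowl's own z axis and vertical above 0.5 rad).
It also fails if it takes over 72 s, if anything falls off the work surface, if the arm or the gripper's body presses on something with over 40 N, if the wrist force passes 120 N, or if a joint passes its speed limit or range.

## Working session

There is one attempt and no reset: what is moved stays moved. The work goes in short steps, Python scripts to look and compute and a tool call to move; the robot and the scene stay as the last step left them, time stands still between calls to the robot, and variables do not carry over. Pictures are saved under pics/ and viewed, at most 10 in all, crops included, and the job is handed in when it is done.

Besides the shell and the picture viewer there is one more tool, called after "Request:" as name(argument=value, ...), one argument or row to a line, values as JSON. jog_arm: Moves the arm, as the interface text tells. Its arguments: {"type":"object","properties":{"increments":{"type":"array","items":{"type":"array","items":{"type":"number"}}},"squeeze":{"type":"number"}},"required":["increments"]}

```bash
mkdir -p pics; cat > h.py <<'E'
import numpy as np, cv2
from plant import robot
def cloud(c):
    h,w=c["range_z"].shape
    u,v=np.meshgrid(np.arange(w),np.arange(h))
    p=cv2.undistortPoints(np.stack([u,v],-1).reshape(-1,1,2).astype(np.float64),c["K"],np.array(c["dist"])).reshape(h,w,2)
    z=c["range_z"]
    P=np.stack([p[...,0]*z,-p[...,1]*z,-z],-1)
    W=P@c["T"][:3,:3].T+c["T"][:3,3]
    W[z==0]=np.nan
    return W
def shot(n,f):
    c=robot.camera(n); c={k:np.array(v) for k,v in c.items()}
    cv2.imwrite("pics/"+f+".png",c["pixels"][...,::-1]); np.savez("pics/"+f+".npz",**c); return c
E
python3 - <<'E'
from h import *
a=shot("top","t0");b=shot("side","s0")
cv2.imwrite("pics/top0.png",a["pixels"][...,::-1])
print(a["T"].round(3),b["T"].round(3),a["K"],a["dist"])
s=robot.get_state();print(s["time_s"],s["ee_pos"],s["orientation"],s["gripper_width"])
E
```

```text
[[ 2.000e-02  9.960e-01 -9.100e-02  4.520e-01]
 [-1.000e+00  2.000e-02 -2.000e-03 -2.900e-02]
 [-1.000e-03  9.100e-02  9.960e-01  1.001e+00]
 [ 0.000e+00  0.000e+00  0.000e+00  1.000e+00]] [[ 0.745  0.397 -0.537 -0.082]
 [-0.667  0.469 -0.579 -0.707]
 [ 0.022  0.789  0.614  0.788]
 [ 0.     0.     0.     1.   ]] [[365.73292976   0.         258.40588506]
 [  0.         365.73292976 190.42054162]
 [  0.           0.           1.        ]] [-0.05243689  0.          0.          0.          0.        ]
0.1 [0.28214152 0.55717901 0.23037793] [-1.99270301e-04  2.32244467e-01  9.72657041e-01 -8.64734249e-04] 0.08513703447648001
```

View pics/t0.png

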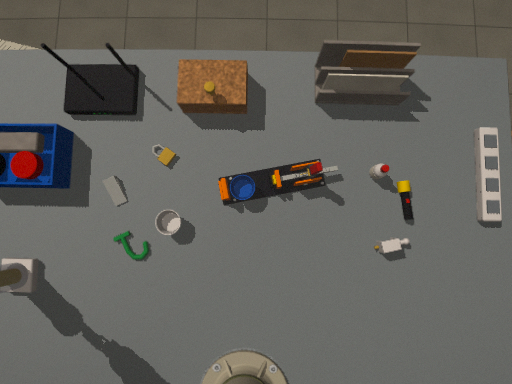

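View pics/s0.png

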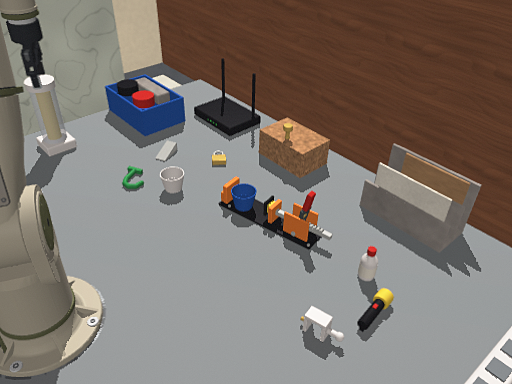

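The top view shows the blue bowl at about (243,187), the white bowl at (168,222) and the fixed jaw at (223,188). The trigger and rod are on the right, around (315,170). The clamp's +y points roughly along world +y.

```bash
cat >> h.py <<'E'
def circ(P):
    A=np.c_[2*P[:,:2],np.ones(len(P))];b=(P[:,:2]**2).sum(1)
    s=np.linalg.lstsq(A,b,rcond=None)[0];return s[:2],np.sqrt(s[2]+s[0]**2+s[1]**2)
def rim(W,c,lo,hi,R=.05):
    d=np.hypot(W[...,0]-c[0],W[...,1]-c[1])
    m=(d<R)&(W[...,2]>lo)&(W[...,2]<hi);P=W[m]
    for _ in range(4):
        o,r=circ(P);e=abs(np.hypot(*(P[:,:2]-o).T)-r);P=P[e<max(2*np.median(e),.002)]
    return o,r,len(P),np.median(P[:,2])
def masks(c):
    hsv=cv2.cvtColor(c["pixels"],cv2.COLOR_RGB2HSV);H,S,V=[hsv[...,i].astype(int) for i in range(3)]
    return dict(orange=(H>=6)&(H<=14)&(S>200)&(V>120),red=((H<4)|(H>176))&(S>170)&(V>70),blue=(H>105)&(H<125)&(S>150),yellow=(H>22)&(H<32)&(S>150)&(V>100),black=(V<50))
E
python3 - <<'E'
from h import *
for n in ("t0","s0"):
    c=dict(np.load(f"pics/{n}.npz"));W=cloud(c);M=masks(c)
    print(n,"table z",np.nanmedian(W[250:260,180:200,2]) if n=="t0" else np.nanmedian(W[250:260,180:200,2]))
    g=W[222,168] if n=="t0" else W[185,172]
    b=W[187,243] if n=="t0" else W[200,243]
    print("w",g,"b",b)
    wc=(.376,.212) if n=="x" else g[:2]
    print("white rim",rim(W,wc,.044,.06)); print("blue rim",rim(W,b[:2],.050,.066,.05))
    box=(abs(W[...,0]-.45)<.15)&(W[...,1]>-.25)&(W[...,1]<.2)
    for k in("orange","red","yellow"):
        m=M[k]&box; n_,L,st,ce=cv2.connectedComponentsWithStats(m.astype(np.uint8))
        for i in range(1,n_):
            if st[i,4]>=6:
                P=W[L==i];P=P[~np.isnan(P[:,0])]
                if len(P): print(k,st[i],P.min(0).round(3),P.mean(0).round(3),P.max(0).round(3))
    bed=box&(W[...,2]>.002)&(W[...,2]<.011)&M["black"]
    P=W[bed][:,:2].astype(np.float32)
    if len(P)>50:
        r=cv2.minAreaRect(P*1000);print("bed",len(P),r)
c=dict(np.load("pics/t0.npz"));s=dict(np.load("pics/s0.npz"))
A=cv2.resize(c["pixels"][145:215,205:345],None,fx=4,fy=4,interpolation=cv2.INTER_CUBIC)
B=cv2.resize(s["pixels"][170:250,210:340],None,fx=560/130,fy=4,interpolation=cv2.INTER_CUBIC)
cv2.imwrite("pics/crop.png",np.vstack([A,B[:300]])[...,::-1])
E
```

```text
t0 table z 0.0011407377649579331
w [0.45188001 0.21369843 0.02132496] b [nan nan nan]
white rim (array([0.45200915, 0.20738156]), np.float64(0.031586664381485954), 103, np.float64(0.0499362197682901))
blue rim (array([0., 0.]), np.float64(0.0), 0, np.float64(nan))
orange [274 170   8  17  72] [ 0.551 -0.085  0.042] [ 0.572 -0.076  0.056] [ 0.593 -0.067  0.062]
orange [295 177  26   7  44] [ 0.558 -0.185  0.063] [ 0.566 -0.15   0.067] [ 0.575 -0.121  0.07 ]
orange [218 178  11  22 145] [0.516 0.051 0.006] [0.542 0.065 0.055] [0.57  0.081 0.066]
red [310 163  12  11  91] [ 0.58  -0.176  0.09 ] [ 0.59  -0.165  0.123] [ 0.6   -0.155  0.139]
yellow [272 175   4   9  27] [ 0.559 -0.07   0.05 ] [ 0.569 -0.066  0.053] [ 0.58  -0.062  0.056]
bed 1116 ((568.6329956054688, -63.58567810058594), (75.79910278320312, 284.2718505859375), 12.079689979553223)
s0 table z -0.000526704697827618
w [0.43749853 0.18076836 0.03002861] b [ 0.5260319  -0.01139691  0.0493556 ]
white rim (array([0.45315716, 0.20355618]), np.float64(0.03114780382454998), 50, np.float64(0.048030776788103635))
blue rim (array([0.54726845, 0.01214467]), np.float64(0.031142536362423992), 49, np.float64(0.054146212348194056))
orange [221 179  18  25 148] [0.515 0.044 0.005] [0.53  0.053 0.037] [0.57  0.068 0.061]
orange [268 201  14  22 112] [ 0.547 -0.091  0.005] [ 0.564 -0.084  0.033] [ 0.593 -0.078  0.056]
orange [283 212  26  30 330] [ 0.557 -0.192  0.005] [ 0.567 -0.16   0.037] [ 0.579 -0.125  0.067]
red [302 191  13  20 136] [ 0.579 -0.183  0.083] [ 0.587 -0.174  0.115] [ 0.6   -0.161  0.137]
yellow [267 201   8  12  25] [ 0.557 -0.074  0.023] [ 0.566 -0.068  0.047] [ 0.579 -0.061  0.056]
bed 622 ((566.1630859375, -68.16398620605469), (73.21060180664062, 281.3212890625), 11.317732810974121)
  return _methods._mean(a, axis=axis, dtype=dtype,
  ret = ret.dtype.type(ret / rcount)
```

View pics/crop.png

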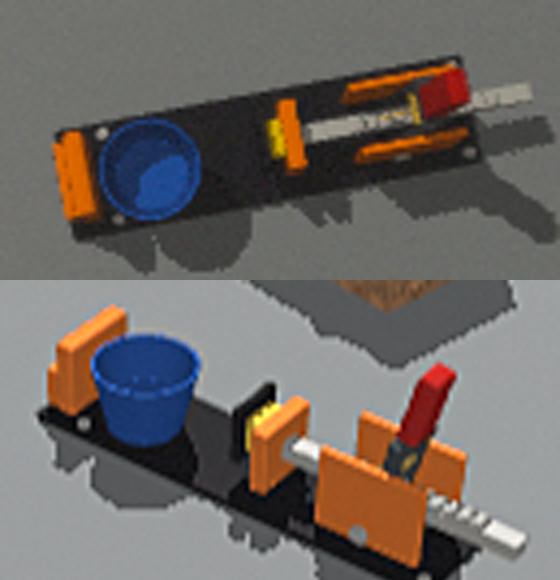

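```bash
cat >> h.py <<'E'
def rot():
    from scipy.spatial.transform import Rotation as R
    q=robot.get_state()["orientation"];return R.from_quat([q[1],q[2],q[3],q[0]]).as_matrix()
def goal(p,yaw=np.radians(12.08)):   # remaining shift (tool units) and turn (tool rotvec) to tool-down with closing axis at yaw
    from scipy.spatial.transform import Rotation as R
    s=robot.get_state();A=rot();y=np.array([np.cos(yaw),np.sin(yaw),0]);z=np.array([0,0,-1.])
    B=np.c_[np.cross(y,z),y,z]
    print("t",round(s["time_s"],2),"pos",np.round(s["ee_pos"],4),"turn",R.from_matrix(A.T@B).as_rotvec().round(4))
    d=(np.array(p)-s["ee_pos"])/.03
    print("units in current tool",(A.T@d).round(3),"in final tool",(B.T@d).round(3),"w",s["gripper_width"],"F",np.round(s["ft_force"],2))
E
python3 - <<'E'
from h import *
c=dict(np.load("pics/t0.npz"));W=cloud(c)
print("blue top",rim(W,(.547,.012),.050,.066,.05))
for g in [(165,190),(168,222),(187,243)]: print(W[g])
goal((.4525,.206,.12))
E
```

```text
blue top (array([0.54425102, 0.02155925]), np.float64(0.035563177177469464), 89, np.float64(0.057603516027557644))
[ 0.6106963   0.16439273 -0.00071655]
[0.60367824 0.07503244 0.00110481]
[nan nan nan]
t 0.1 pos [0.2821 0.5572 0.2304] turn [-1.600e-03  8.000e-04  8.912e-01]
units in current tool [-10.355  -7.871   3.693] in final tool [-12.635   3.103   3.679] w 0.08513703447648001 F [-0.51  0.08  0.27]
```

Request:
jog_arm(
  increments=[
    [0, 0, -0.5, 0, 0, 0.111, 85],
    [0, 0, -0.5, 0, 0, 0.111, 85],
    [0, 0, 0, 0, 0, 0.111, 85],
    [0, 0, 0, 0, 0, 0.111, 85],
    [0, 0, 0, 0, 0, 0.111, 85],
    [0, 0, 0, 0, 0, 0.111, 85],
    [0, 0, 0, 0, 0, 0.111, 85],
    [0, 0, 0, 0, 0, 0.111, 85],
  ],
)

```text
time_s: 0.77
ee_pos: [0.2822, 0.5573, 0.2607]
orientation: [0.0, 0.63, 0.777, -0.001]
ft_force: [-1.0, 0.0, -0.2]
gripper_width: 0.0847
gripper_force: 0.0
```

Request:
jog_arm(
  increments=[
    [-1, 0.25, 0, 0, 0, 0, 85],
    [-1, 0.25, 0, 0, 0, 0, 85],
    [-1, 0.25, 0, 0, 0, 0, 85],
    [-1, 0.25, 0, 0, 0, 0, 85],
    [-1, 0.25, 0, 0, 0, 0, 85],
    [-1, 0.25, 0.2, 0, 0, 0, 85],
    [-1, 0.25, 0.5, 0, 0, 0, 85],
    [-1, 0.25, 0.7, 0, 0, 0, 85],
    [-1, 0.25, 0.8, 0, 0, 0, 85],
    [-1, 0.25, 0.8, 0, 0, 0, 85],
  ],
)

```text
time_s: 1.6
ee_pos: [0.4197, 0.2789, 0.1705]
orientation: [-0.0, 0.628, 0.779, 0.0]
ft_force: [0.3, 0.3, -0.8]
gripper_width: 0.0852
gripper_force: 0.0
```

Request:
jog_arm(
  increments=[
    [-0.9, 0.2, 0.5, 0, 0, 0, 85],
    [-0.9, 0.2, 0.5, 0, 0, 0, 85],
    [-0.8, 0.2, 0.5, 0, 0, 0, 85],
    [0, 0, 0, 0, 0, 0, 85],
    [0, 0, 0, 0, 0, 0, 85],
  ],
)

```text
time_s: 2.02
ee_pos: [0.4533, 0.206, 0.1253]
orientation: [-0.0, 0.629, 0.777, -0.001]
ft_force: [-0.5, -0.7, 0.1]
gripper_width: 0.0851
gripper_force: 0.0
```

```bash
python3 - <<'E'
from h import *
goal((.4525,.206,.034))
c=dict(np.load("pics/t0.npz"));W=cloud(c);M=masks(c)["blue"]
W2=W.copy();W2[~M]=np.nan;print("blue top",rim(W2,(.547,.018),.050,.066,.045))
c=dict(np.load("pics/s0.npz"));W=cloud(c);M=masks(c)["blue"]
W2=W.copy();W2[~M]=np.nan;print("blue side",rim(W2,(.547,.018),.048,.066,.045))
c=shot("top","t1");W=cloud(c);s=shot("side","s1");V=cloud(s)
# fingertips: pixels near tcp above z .09
p=np.array(robot.get_state()["ee_pos"])
for n,Q in(("top",W),("side",V)):
    m=(np.hypot(Q[...,0]-p[0],Q[...,1]-p[1])<.08)&(Q[...,2]>.07)&(Q[...,2]<.19)
    P=Q[m]; print(n,len(P),(P-p).min(0) if len(P) else 0,(P-p).max(0) if len(P) else 0)
    if n=="side":
        B=rot(); T=(P-p)@B
        for lo,hi in((-.06,-.03),(.03,.06)):
            k=(T[:,1]>lo)&(T[:,1]<hi);print(lo,k.sum(),np.percentile(T[k],[2,50,98],axis=0).round(4))
cv2.imwrite("pics/c1.png",cv2.resize(s["pixels"][60:220,110:270],None,fx=3.5,fy=3.5)[...,::-1])
E
```

```text
t 2.02 pos [0.4533 0.206  0.1253] turn [-0.0023  0.0012 -0.0004]
units in current tool [ 0.01  -0.02   3.042] in final tool [ 0.006 -0.027  3.042] w 0.0851478113694876 F [-0.45 -0.66  0.06]
blue top (array([0.54667391, 0.01560004]), np.float64(0.031277090349161), 93, np.float64(0.056104060974953573))
blue side (array([0.54755111, 0.0124158 ]), np.float64(0.031172609766513752), 95, np.float64(0.05229584279202604))
top 105 [-0.07210731 -0.02812357  0.01611188] [0.07383345 0.01495482 0.06357283]
side 289 [-0.07212466 -0.03209766  0.01183164] [0.07430173 0.0195774  0.06346905]
-0.06 132 [[-0.0165 -0.0572 -0.0627]
 [-0.0101 -0.0501 -0.039 ]
 [ 0.004  -0.0395 -0.0137]]
0.03 137 [[-0.0171  0.0393 -0.0627]
 [-0.0072  0.0448 -0.0394]
 [ 0.0083  0.056  -0.0141]]
```

View pics/c1.png

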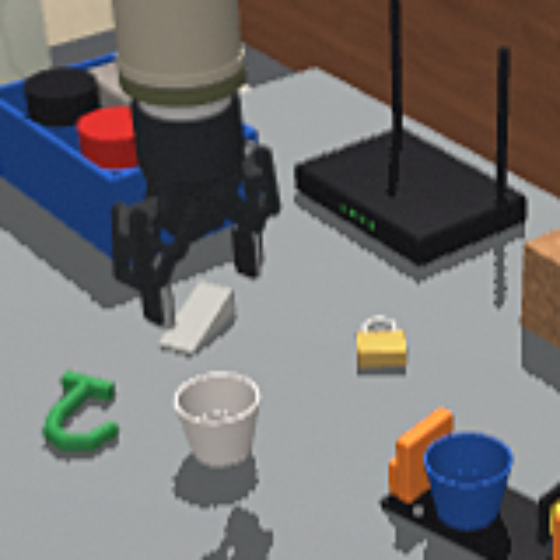

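Fully open, the fingertips stand 13 mm back from the TCP. They also show that the side view reads about 4 mm low in y, so I'll trust the top view. Next I go down and grasp across the rim.

Request:
jog_arm(
  increments=[
    [0.05, -0.02, 0.9, 0, 0, 0, 85],
    [0, 0, 0.9, 0, 0, 0, 85],
    [0, 0, 0.8, 0, 0, 0, 85],
    [0, 0, 0.6, 0, 0, 0, 85],
    [0, 0, 0, 0, 0, 0, 85],
    [0, 0, 0, 0, 0, 0, 55],
    [0, 0, 0, 0, 0, 0, 55],
    [0, 0, 0, 0, 0, 0, 55],
    [0, 0, 0, 0, 0, 0, 55],
    [0, 0, 0, 0, 0, 0, 55],
  ],
  squeeze=20,
)

```text
time_s: 2.95
ee_pos: [0.4535, 0.2104, 0.0319]
orientation: [0.0, 0.627, 0.779, 0.002]
ft_force: [-1.8, 0.9, 7.4]
gripper_width: 0.0646
gripper_force: 22.7
```

Request:
jog_arm(
  increments=[
    [0, 0, 0, 0, 0, 0, 50],
    [0, 0, 0, 0, 0, 0, 50],
    [0, 0, 0, 0, 0, 0, 50],
    [0, 0, 0, 0, 0, 0, 50],
  ],
)

```text
time_s: 3.28
ee_pos: [0.4536, 0.2104, 0.0319]
orientation: [0.0, 0.627, 0.779, 0.002]
ft_force: [-2.0, 0.5, 7.1]
gripper_width: 0.0649
gripper_force: 22.7
```

Request:
jog_arm(
  increments=[
    [0, 0, -0.2, 0, 0, 0, 50],
    [0, 0, -0.5, 0, 0, 0, 50],
    [0, 0, -0.8, 0, 0, 0, 50],
    [0, 0, -1, 0, 0, 0, 50],
    [0, 0, -1, 0, 0, 0, 50],
    [0, 0, -0.5, 0, 0, 0, 50],
    [0, 0, 0, 0, 0, 0, 50],
    [0, 0, 0, 0, 0, 0, 50],
  ],
)

```text
time_s: 3.95
ee_pos: [0.4532, 0.2096, 0.1515]
orientation: [0.0, 0.628, 0.779, 0.001]
ft_force: [-0.5, -0.2, -0.5]
gripper_width: 0.0647
gripper_force: 22.5
```

```bash
python3 - <<'E'
from h import *
goal((.5469,.0158,.17))
c=shot("top","t2");s=shot("side","s2");p=np.array(robot.get_state()["ee_pos"])
W=cloud(c);V=cloud(s)
for n,Q in(("top",W),("side",V)):
    m=(np.hypot(Q[...,0]-p[0],Q[...,1]-p[1])<.05)&(Q[...,2]>.1)&(Q[...,2]<p[2]+.03); P=Q[m];print(n,len(P),(P-p).min(0),(P-p).max(0))
cv2.imwrite("pics/c2.png",cv2.resize(s["pixels"][50:200,110:270],None,fx=3.5,fy=3.5)[...,::-1])
E
```

```text
t 3.95 pos [0.4532 0.2096 0.1515] turn [ 0.0024 -0.0012  0.0032]
units in current tool [-6.974  1.683 -0.619] in final tool [-6.97   1.703 -0.615] w 0.06472546544788714 F [-0.46 -0.18 -0.53]
top 367 [-0.04312246 -0.0345366  -0.02871454] [0.04649397 0.01047098 0.02983823]
side 590 [-0.0452757  -0.04051545 -0.03213449] [0.04884081 0.02948018 0.02986656]
```

View pics/c2.png

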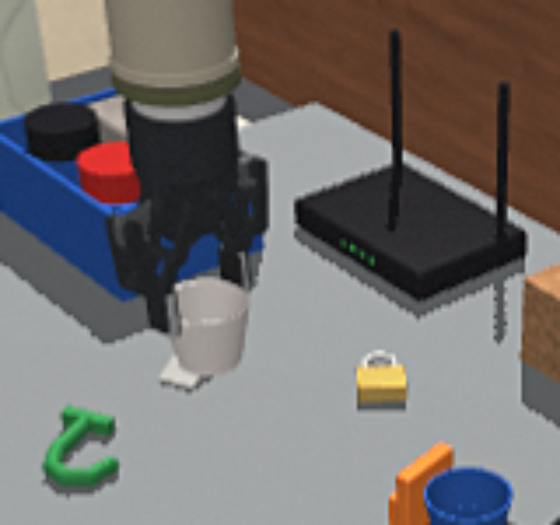

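```bash
cat >> h.py <<'E'
def white(f,zr,side):
    c=dict(np.load(f"pics/{f}.npz"));Q=cloud(c);p=np.array(robot.get_state()["ee_pos"])
    px=c["pixels"].astype(int);m=(px.min(-1)>95)&(px.max(-1)-px.min(-1)<30)&(np.hypot(Q[...,0]-p[0],Q[...,1]-p[1])<.055)&(Q[...,2]>p[2]-.04)&(Q[...,2]<zr+.01)
    P=Q[m];print(f,"n",len(P),"zmin/max",np.percentile(P[:,2],[1,99]).round(4))
    for lo in np.arange(zr-.045,zr+.001,.01):
        k=(P[:,2]>lo-.005)&(P[:,2]<=lo+.005)
        if k.sum()>12:
            o,r=circ(P[k]);print(" z %.3f n %d r %.4f  off"%(lo,k.sum(),r),(o-p[:2]).round(4))
E
python3 - <<'E'
from h import *
white("s2",.1696,1);white("t2",.1696,0)
E
```

```text
s2 n 515 zmin/max [0.1191 0.1726]
 z 0.125 n 43 r 0.0224  off [ 0.001  -0.0073]
 z 0.135 n 75 r 0.0268  off [ 0.0025 -0.0047]
 z 0.145 n 117 r 0.0278  off [ 0.0025 -0.0059]
 z 0.155 n 126 r 0.0302  off [ 0.001  -0.0055]
 z 0.165 n 134 r 0.0316  off [ 0.0022 -0.0056]
t2 n 282 zmin/max [0.135  0.1719]
 z 0.135 n 171 r 0.0156  off [ 0.0015 -0.0056]
 z 0.145 n 64 r 0.0171  off [-0.0003 -0.0057]
```

Request:
jog_arm(
  increments=[
    [-0.7, 0.17, -0.1, 0, 0, 0, 50],
    [-0.9, 0.2, -0.1, 0, 0, 0, 50],
    [-0.9, 0.2, -0.1, 0, 0, 0, 50],
    [-0.9, 0.2, -0.1, 0, 0, 0, 50],
    [-0.9, 0.2, -0.1, 0, 0, 0, 50],
    [-0.9, 0.2, 0, 0, 0, 0, 50],
    [-0.9, 0.2, 0, 0, 0, 0, 50],
    [-0.6, 0.2, 0, 0, 0, 0, 50],
    [-0.3, 0.1, 0, 0, 0, 0, 50],
    [0, 0, 0, 0, 0, 0, 50],
  ],
)

```text
time_s: 4.88
ee_pos: [0.5461, 0.0123, 0.1641]
orientation: [-0.0, 0.629, 0.777, -0.001]
ft_force: [-1.1, 0.0, -0.0]
gripper_width: 0.0646
gripper_force: 22.5
```

Request:
jog_arm(
  increments=[
    [0, 0, 0, 0, 0, 0, 50],
    [0, 0, 0, 0, 0, 0, 50],
    [0, 0, 0, 0, 0, 0, 50],
  ],
)

```text
time_s: 5.13
ee_pos: [0.5456, 0.0166, 0.1649]
orientation: [-0.001, 0.627, 0.779, -0.0]
ft_force: [1.6, 0.4, -1.1]
gripper_width: 0.0648
gripper_force: 22.5
```

```bash
python3 - <<'E'
from h import *
s=shot("side","s3");t=shot("top","t3");goal((.5469,.0158,.17))
z=robot.get_state()["ee_pos"][2]+.0181
white("s3",z,1);white("t3",z,0)
for f in("t3","s3"):
    c=dict(np.load(f"pics/{f}.npz"));W=cloud(c);W[~masks(c)["blue"]]=np.nan
    try: print(f,"blue",rim(W,(.547,.015),.048,.062,.045))
    except Exception as e: print(e)
E
```

```text
t 5.23 pos [0.5458 0.0162 0.1652] turn [-0.0002 -0.0006  0.0053]
units in current tool [-0.02   0.032 -0.158] in final tool [-0.02   0.032 -0.158] w 0.06439084911303987 F [-1.    0.45 -0.12]
s3 n 527 zmin/max [0.1337 0.1853]
 z 0.138 n 53 r 0.0234  off [ 0.001  -0.0052]
 z 0.148 n 80 r 0.0250  off [ 0.0011 -0.0058]
 z 0.158 n 112 r 0.0275  off [ 0.0011 -0.0054]
 z 0.168 n 122 r 0.0298  off [-0.     -0.0047]
 z 0.178 n 143 r 0.0320  off [-0.0003 -0.0047]Traceback (most recent call last):
  File "<stdin>", line 4, in <module>
  File "h.py", line 40, in white
    P=Q[m];print(f,"n",len(P),"zmin/max",np.percentile(P[:,2],[1,99]).round(4))
                                         ~~~~~~~~~~~~~^^^^^^^^^^^^^^^
    return _quantile_unchecked(
        a, q, axis, out, overwrite_input, method, keepdims, weights)
    return _ureduce(a,
                    func=_quantile_ureduce_func,
    ...<5 lines>...
                    overwrite_input=overwrite_input,
                    method=method)
    r = func(a, **kwargs)
    result = _quantile(arr,
                       quantiles=q,
    ...<2 lines>...
                       out=out,
                       weights=wgt)
    slices_having_nans = np.isnan(arr[-1, ...])
                                  ~~~^^^^^^^^^
IndexError: index -1 is out of bounds for axis 0 with size 0
```

Request:
jog_arm(
  increments=[
    [0.05, 0.04, 0.7, 0, 0, 0, 50],
    [0, 0, 0.7, 0, 0, 0, 50],
    [0, 0, 0.6, 0, 0, 0, 50],
    [0, 0, 0.5, 0, 0, 0, 50],
    [0, 0, 0.3, 0, 0, 0, 50],
    [0, 0, 0.2, 0, 0, 0, 50],
    [0, 0, 0.1, 0, 0, 0, 50],
    [0, 0, 0, 0, 0, 0, 50],
    [0, 0, 0, 0, 0, 0, 50],
  ],
)

```text
time_s: 5.98
ee_pos: [0.5475, 0.0165, 0.073]
orientation: [0.0, 0.628, 0.779, 0.0]
ft_force: [0.2, -0.3, -0.3]
gripper_width: 0.0649
gripper_force: 22.5
```

Request:
jog_arm(
  increments=[
    [0, 0, 0.15, 0, 0, 0, 50],
    [0, 0, 0.15, 0, 0, 0, 50],
    [0, 0, 0.1, 0, 0, 0, 50],
    [0, 0, 0.1, 0, 0, 0, 50],
    [0, 0, 0, 0, 0, 0, 50],
    [0, 0, 0, 0, 0, 0, 50],
  ],
)

```text
time_s: 6.48
ee_pos: [0.5468, 0.0164, 0.057]
orientation: [-0.0, 0.628, 0.779, -0.0]
ft_force: [0.5, -0.6, -0.9]
gripper_width: 0.0648
gripper_force: 22.5
```

Request:
jog_arm(
  increments=[
    [0, 0, 0.03, 0, 0, 0, 50],
    [0, 0, 0.03, 0, 0, 0, 50],
    [0, 0, 0, 0, 0, 0, 50],
    [0, 0, 0, 0, 0, 0, 50],
  ],
)

```text
time_s: 6.82
ee_pos: [0.5472, 0.0165, 0.0561]
orientation: [0.0, 0.628, 0.779, 0.0]
ft_force: [-2.3, 0.2, 5.1]
gripper_width: 0.0648
gripper_force: 22.8
```

The bowl has touched the inner floor (5 N). I'll release and rise.

Request:
jog_arm(
  increments=[
    [0, 0, 0, 0, 0, 0, 75],
    [0, 0, 0, 0, 0, 0, 85],
    [0, 0, 0, 0, 0, 0, 85],
    [0, 0, 0, 0, 0, 0, 85],
    [0, 0, -0.3, 0, 0, 0, 85],
    [0, 0, -0.7, 0, 0, 0, 85],
    [0, 0, -1, 0, 0, 0, 85],
    [0, 0, -1, 0, 0, 0, 85],
    [0, 0, -1, 0, 0, 0, 85],
    [0, 0, -1, 0, 0, 0, 85],
  ],
)

```text
time_s: 7.65
ee_pos: [0.5468, 0.0161, 0.2077]
orientation: [0.0, 0.628, 0.778, 0.0]
ft_force: [0.7, 0.3, 0.2]
gripper_width: 0.0848
gripper_force: 0.0
```

Request:
jog_arm(
  increments=[
    [1, 0, 0, 0, 0, 0, 85],
    [1, 0, 0, 0, 0, 0, 85],
    [1, 0, 0, 0, 0, 0, 85],
    [0, 0, 0, 0, 0, 0, 85],
    [0, 0, 0, 0, 0, 0, 85],
  ],
)

```text
time_s: 8.07
ee_pos: [0.5274, 0.1067, 0.206]
orientation: [-0.0, 0.626, 0.78, 0.0]
ft_force: [-0.3, -0.6, 0.2]
gripper_width: 0.0851
gripper_force: 0.0
```

```bash
python3 - <<'E'
from h import *
goal((.5913,-.1697,.2))
for n,f in(("top","t4"),("side","s4")):
    c=shot(n,f);W=cloud(c);px=c["pixels"].astype(int)
    B=W.copy();B[~masks(c)["blue"]]=np.nan
    w=(px.min(-1)>80)&(px.max(-1)-px.min(-1)<30);A=W.copy();A[~w]=np.nan
    b=rim(B,(.547,.015),.045,.066,.045);a=rim(A,(.547,.015),.066,.085,.045)
    print(f,"blue",b,"white",a)
t=dict(np.load("pics/t4.npz"));s=dict(np.load("pics/s4.npz"))
cv2.imwrite("pics/c4.png",np.hstack([cv2.resize(t["pixels"][145:215,205:345],(392,300)),cv2.resize(s["pixels"][170:250,210:340],(392,300))])[...,::-1])
E
```

```text
t 8.07 pos [0.5274 0.1067 0.206 ] turn [ 0.0002 -0.0005  0.0076]
units in current tool [-9.456  0.082  0.194] in final tool [-9.455  0.154  0.2  ] w 0.08511374257675304 F [-0.31 -0.58  0.25]
t4 blue (array([0., 0.]), np.float64(0.0), 0, np.float64(nan)) white (array([0.54704117, 0.01421553]), np.float64(0.031326555923282345), 102, np.float64(0.07405612358659158))
s4 blue (array([0.54850707, 0.01176245]), np.float64(0.0314803932072766), 50, np.float64(0.05003151402129541)) white (array([0.54795268, 0.01075949]), np.float64(0.0315955964869046), 110, np.float64(0.07135599778497048))
  return _methods._mean(a, axis=axis, dtype=dtype,
  ret = ret.dtype.type(ret / rcount)
```

View pics/c4.png

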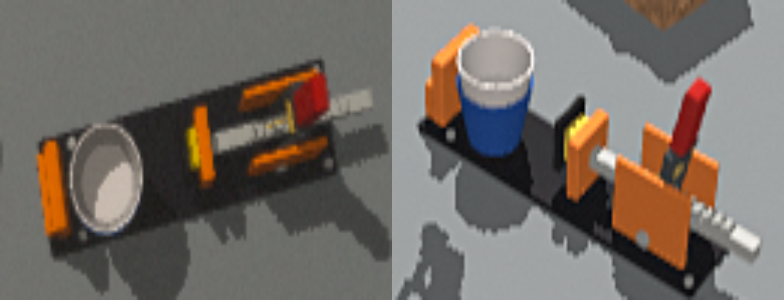

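The white bowl is nested: its rim is at z 0.074 and concentric with the blue one to about 1 mm. On to the trigger.

Request:
jog_arm(
  increments=[
    [-0.9, 0.01, 0, 0, 0, 0, 85],
    [-1, 0.01, 0, 0, 0, 0, 85],
    [-1, 0.02, 0, 0, 0, 0, 85],
    [-1, 0.02, 0, 0, 0, 0, 85],
    [-1, 0.02, 0, 0, 0, 0, 85],
    [-1, 0.02, 0, 0, 0, 0, 85],
    [-1, 0.02, 0, 0, 0, 0, 85],
    [-1, 0.02, 0, 0, 0, 0, 60],
    [-1, 0.01, 0, 0, 0, 0, 60],
    [-0.55, 0, 0, 0, 0, 0, 60],
  ],
)

```text
time_s: 9.0
ee_pos: [0.5915, -0.178, 0.2058]
orientation: [0.001, 0.63, 0.777, -0.001]
ft_force: [0.2, -0.5, -0.7]
gripper_width: 0.0602
gripper_force: 0.0
```

Request:
jog_arm(
  increments=[
    [0, 0, 0, 0, 0, 0, 60],
    [0, 0, 0, 0, 0, 0, 60],
    [0, 0, 0, 0, 0, 0, 60],
  ],
)

```text
time_s: 9.25
ee_pos: [0.5923, -0.1719, 0.2054]
orientation: [-0.0, 0.628, 0.778, -0.0]
ft_force: [0.2, 0.3, -0.2]
gripper_width: 0.06
gripper_force: 0.0
```

```bash
python3 - <<'E'
from h import *
goal((.5913,-.1697,.099))
E
```

```text
t 9.25 pos [ 0.5923 -0.1719  0.2054] turn [-0.0003 -0.0003  0.0023]
units in current tool [ 0.077 -0.015  3.548] in final tool [ 0.077 -0.016  3.548] w 0.06001450551935421 F [ 0.17  0.32 -0.21]
```

Request:
jog_arm(
  increments=[
    [0.08, 0, 0.8, 0, 0, 0, 60],
    [0, 0, 0.9, 0, 0, 0, 60],
    [0, 0, 0.9, 0, 0, 0, 60],
    [0, 0, 0.6, 0, 0, 0, 60],
    [0, 0, 0.35, 0, 0, 0, 60],
    [0, 0, 0, 0, 0, 0, 40],
    [0, 0, 0, 0, 0, 0, 30],
    [0, 0, 0, 0, 0, 0, 26],
    [0, 0, 0, 0, 0, 0, 15],
    [0, 0, 0, 0, 0, 0, 15],
  ],
  squeeze=30,
)

```text
time_s: 10.08
ee_pos: [0.5922, -0.1697, 0.1009]
orientation: [0.0, 0.628, 0.778, 0.0]
ft_force: [-6.4, 1.2, 6.2]
gripper_width: 0.0218
gripper_force: 30.1
```

Request:
jog_arm(
  increments=[
    [0, 0, 0, 0, 0, 0, 15],
    [0, 0, 0, 0, 0, 0, 15],
    [0, 0, 0, 0, 0, 0, 15],
  ],
)

```text
time_s: 10.33
ee_pos: [0.5922, -0.1696, 0.1009]
orientation: [0.0, 0.628, 0.778, 0.0]
ft_force: [-4.3, 0.7, 5.8]
gripper_width: 0.0217
gripper_force: 30.1
```

```bash
cat >> h.py <<'E'
def jaw(f,n="top"):   # clamp frame of top cam: jaw y of yellow/orange, red lean
    c=shot(n,f);W=cloud(c);M=masks(c);o=np.array([.5629,-.0367]) if n=="top" else np.array([.5629-.0012,-.0367-.0038]);y=np.array([-.2093,.978]);x=np.array([.978,.2093])
    Y=(W[...,:2]-o)@y;X=(W[...,:2]-o)@x;b=(abs(X)<.035)&(Y>-.07)&(Y<.05)
    for k in("orange","yellow"):
        m=M[k]&b&(W[...,2]>.02)&(Y<.03);v=Y[m]
        print(n,k,m.sum(),np.percentile(v,[3,50,97]).round(4) if m.sum() else "")
    m=b&M["black"]&(W[...,2]>.056)&(W[...,2]<.066);print(n,"pad top",m.sum(),np.percentile(Y[m],[3,50,97]).round(4) if m.sum() else "")
    px=c["pixels"].astype(int);w=(px.min(-1)>80)&(px.max(-1)-px.min(-1)<30)&(abs(X)<.045)&(Y>0)&(Y<.11);A=W.copy();A[~w]=np.nan
    r=rim(A,o+.05*y,.066,.085,.06);print(n,"white centre clamp y %.4f x %.4f r %.4f z %.4f"%((r[0]-o)@y,(r[0]-o)@x,r[1],r[3]))
E
python3 - <<'E'
from h import *
goal((.5913,-.1697,.099))
jaw("t5");jaw("s5","side")
E
```

```text
t 10.33 pos [ 0.5922 -0.1696  0.1009] turn [0.0013 0.0001 0.0028]
units in current tool [ 0.004 -0.029  0.062] in final tool [ 0.004 -0.029  0.062] w 0.02167631369520348 F [-4.32  0.69  5.75]
top orange 73 [-0.0456 -0.0403 -0.0349]
top yellow 27 [-0.0333 -0.03   -0.0265]
top pad top 27 [-0.0234 -0.0212 -0.0189]
top white centre clamp y 0.0529 x -0.0047 r 0.0313 z 0.0744
side orange 88 [-0.0468 -0.0447 -0.0362]
side yellow 25 [-0.0331 -0.0266 -0.0234]
side pad top 25 [-0.0245 -0.0229 -0.0197]
side white centre clamp y 0.0530 x -0.0021 r 0.0315 z 0.0709
```

The paddle is pinched at 21.7 mm. The jaw reads about 0.002 and the bowl is at y 0.053. First squeeze:

Request:
jog_arm(
  increments=[
    [0.22, 0, -0.035, 0, 0, 0, 15],
    [0.22, 0, -0.02, 0, 0, 0, 15],
    [0.22, 0, -0.01, 0, 0, 0, 15],
    [0.22, 0, 0.01, 0, 0, 0, 15],
    [0.22, 0, 0.02, 0, 0, 0, 15],
    [0.22, 0, 0.035, 0, 0, 0, 15],
    [0, 0, 0, 0, 0, 0, 15],
    [0, 0, 0, 0, 0, 0, 15],
  ],
)

```text
time_s: 11.1
ee_pos: [0.5841, -0.1319, 0.1009]
orientation: [0.002, 0.628, 0.778, 0.0]
ft_force: [-2.8, -4.6, 7.0]
gripper_width: 0.0214
gripper_force: 32.7
```

```bash
python3 - <<'E'
from h import *
goal((.5913,-.1697,.099))
jaw("t6");jaw("s6","side")
E
```

```text
t 11.1 pos [ 0.5841 -0.1319  0.1009] turn [0.0021 0.0024 0.0022]
units in current tool [-1.281 -0.033  0.068] in final tool [-1.281 -0.03   0.065] w 0.021445336926908053 F [-2.77 -4.62  7.01]
top orange 50 [-0.0347 -0.0292 -0.0246]
top yellow 27 [-0.023  -0.0192 -0.0157]
top pad top 28 [-0.0127 -0.0104 -0.0081]
top white centre clamp y 0.0530 x -0.0046 r 0.0313 z 0.0739
side orange 85 [-0.0365 -0.0343 -0.026 ]
side yellow 28 [-0.0228 -0.0163 -0.0139]
side pad top 22 [-0.0141 -0.0125 -0.0093]
side white centre clamp y 0.0531 x -0.0025 r 0.0314 z 0.0709
```

Request:
jog_arm(
  increments=[
    [-0.22, 0, -0.035, 0, 0, 0, 15],
    [-0.22, 0, -0.02, 0, 0, 0, 15],
    [-0.22, 0, -0.01, 0, 0, 0, 15],
    [-0.22, 0, 0.01, 0, 0, 0, 15],
    [-0.22, 0, 0.02, 0, 0, 0, 15],
    [-0.27, 0, 0.035, 0, 0, 0, 15],
    [0, 0, 0, 0, 0, 0, 15],
    [0, 0, 0, 0, 0, 0, 15],
    [0, 0, 0, 0, 0, 0, 15],
  ],
)

```text
time_s: 11.95
ee_pos: [0.5919, -0.1682, 0.0992]
orientation: [-0.002, 0.627, 0.779, 0.001]
ft_force: [-11.5, 10.7, 12.9]
gripper_width: 0.0217
gripper_force: 34.0
```

Request:
jog_arm(
  increments=[
    [0.22, 0, -0.035, 0, 0, 0, 15],
    [0.22, 0, -0.02, 0, 0, 0, 15],
    [0.23, 0, -0.01, 0, 0, 0, 15],
    [0.24, 0, 0.01, 0, 0, 0, 15],
    [0.24, 0, 0.02, 0, 0, 0, 15],
    [0.24, 0, 0.035, 0, 0, 0, 15],
    [0, 0, 0, 0, 0, 0, 15],
    [0, 0, 0, 0, 0, 0, 15],
  ],
)

```text
time_s: 12.62
ee_pos: [0.584, -0.1313, 0.0996]
orientation: [0.001, 0.628, 0.778, -0.0]
ft_force: [-2.0, -4.4, 3.9]
gripper_width: 0.0218
gripper_force: 33.4
```

```bash
python3 - <<'E'
from h import *
goal((.5913,-.1697,.099))
jaw("t7");jaw("s7","side")
E
```

```text
t 12.62 pos [ 0.584  -0.1313  0.0996] turn [0.0011 0.0023 0.0024]
units in current tool [-1.303 -0.031  0.022] in final tool [-1.303 -0.028  0.019] w 0.021755751809515726 F [-1.98 -4.37  3.93]
top orange 58 [-0.0262 -0.0211 -0.016 ]
top yellow 28 [-0.0142 -0.0105 -0.0073]
top pad top 30 [-0.0045 -0.0018  0.0006]
top white centre clamp y 0.0531 x -0.0047 r 0.0312 z 0.0743
side orange 89 [-0.0269 -0.0253 -0.0169]
side yellow 26 [-0.0153 -0.0077 -0.0041]
side pad top 25 [-0.0057 -0.0033 -0.0008]
side white centre clamp y 0.0533 x -0.0022 r 0.0314 z 0.0705
```

Request:
jog_arm(
  increments=[
    [-0.22, 0, -0.035, 0, 0, 0, 15],
    [-0.22, 0, -0.02, 0, 0, 0, 15],
    [-0.22, 0, -0.01, 0, 0, 0, 15],
    [-0.22, 0, 0.01, 0, 0, 0, 15],
    [-0.22, 0, 0.02, 0, 0, 0, 15],
    [-0.24, 0, 0.03, 0, 0, 0, 15],
    [0, 0, 0, 0, 0, 0, 15],
    [0, 0, 0, 0, 0, 0, 15],
  ],
)

```text
time_s: 13.38
ee_pos: [0.5915, -0.1665, 0.0988]
orientation: [-0.003, 0.627, 0.779, 0.001]
ft_force: [-8.6, 11.1, 8.8]
gripper_width: 0.0215
gripper_force: 33.0
```

Request:
jog_arm(
  increments=[
    [0.22, 0, -0.035, 0, 0, 0, 15],
    [0.22, 0, -0.02, 0, 0, 0, 15],
    [0.22, 0, -0.01, 0, 0, 0, 15],
    [0.24, 0, 0.01, 0, 0, 0, 15],
    [0.24, 0, 0.02, 0, 0, 0, 15],
    [0.22, 0, 0.03, 0, 0, 0, 15],
    [0, 0, 0, 0, 0, 0, 15],
    [0, 0, 0, 0, 0, 0, 15],
  ],
)

```text
time_s: 14.05
ee_pos: [0.5837, -0.1306, 0.0999]
orientation: [0.001, 0.628, 0.778, -0.0]
ft_force: [2.1, -4.2, 1.3]
gripper_width: 0.021
gripper_force: 31.9
```

Request:
jog_arm(
  increments=[
    [-0.22, 0, -0.035, 0, 0, 0, 15],
    [-0.22, 0, -0.02, 0, 0, 0, 15],
    [-0.22, 0, -0.01, 0, 0, 0, 15],
    [-0.22, 0, 0.01, 0, 0, 0, 15],
    [-0.22, 0, 0.02, 0, 0, 0, 15],
    [-0.24, 0, 0.03, 0, 0, 0, 15],
    [0, 0, 0, 0, 0, 0, 15],
    [0, 0, 0, 0, 0, 0, 15],
  ],
)

```text
time_s: 14.72
ee_pos: [0.5912, -0.1651, 0.0995]
orientation: [-0.003, 0.627, 0.779, 0.001]
ft_force: [-10.4, 13.5, 12.9]
gripper_width: 0.0217
gripper_force: 32.0
```

Request:
jog_arm(
  increments=[
    [0.22, 0, -0.035, 0, 0, 0, 15],
    [0.22, 0, -0.02, 0, 0, 0, 15],
    [0.22, 0, -0.01, 0, 0, 0, 15],
    [0.24, 0, 0.01, 0, 0, 0, 15],
    [0.24, 0, 0.02, 0, 0, 0, 15],
    [0.22, 0, 0.03, 0, 0, 0, 15],
    [0, 0, 0, 0, 0, 0, 15],
    [0, 0, 0, 0, 0, 0, 15],
  ],
)

```text
time_s: 15.38
ee_pos: [0.5837, -0.1304, 0.1003]
orientation: [0.001, 0.628, 0.778, -0.0]
ft_force: [1.0, -3.3, 1.5]
gripper_width: 0.0217
gripper_force: 31.5
```

```bash
python3 - <<'E'
from h import *
goal((.5913,-.1697,.099))
jaw("t8");jaw("s8","side")
E
```

```text
t 15.38 pos [ 0.5837 -0.1304  0.1003] turn [0.0012 0.0024 0.0023]
units in current tool [-1.333 -0.03   0.045] in final tool [-1.333 -0.027  0.042] w 0.021729856971327243 F [ 0.97 -3.33  1.52]
top orange 67 [-0.0089 -0.0042  0.0008]
top yellow 29 [0.0028 0.0068 0.0104]
top pad top 26 [0.0129 0.0155 0.0177]
top white centre clamp y 0.0529 x -0.0048 r 0.0315 z 0.0744
side orange 77 [-0.0099 -0.0084 -0.0009]
side yellow 24 [0.0012 0.0093 0.013 ]
side pad top 22 [0.0116 0.0138 0.0168]
side white centre clamp y 0.0532 x -0.0026 r 0.0313 z 0.0708
```

Request:
jog_arm(
  increments=[
    [-0.22, 0, -0.035, 0, 0, 0, 15],
    [-0.22, 0, -0.02, 0, 0, 0, 15],
    [-0.22, 0, -0.01, 0, 0, 0, 15],
    [-0.22, 0, 0.01, 0, 0, 0, 15],
    [-0.22, 0, 0.02, 0, 0, 0, 15],
    [-0.16, 0, 0.03, 0, 0, 0, 15],
    [0, 0, 0, 0, 0, 0, 15],
    [0, 0, 0, 0, 0, 0, 15],
  ],
)

```text
time_s: 16.15
ee_pos: [0.5907, -0.1632, 0.1]
orientation: [-0.002, 0.627, 0.779, 0.001]
ft_force: [-9.7, 11.2, 12.3]
gripper_width: 0.0218
gripper_force: 31.2
```

Request:
jog_arm(
  increments=[
    [0.22, 0, -0.035, 0, 0, 0, 15],
    [0.22, 0, -0.02, 0, 0, 0, 15],
    [0.22, 0, -0.01, 0, 0, 0, 15],
    [0.22, 0, 0.01, 0, 0, 0, 15],
    [0.2, 0, 0.02, 0, 0, 0, 15],
    [0.18, 0, 0.03, 0, 0, 0, 15],
    [0, 0, 0, 0, 0, 0, 15],
    [0, 0, 0, 0, 0, 0, 15],
    [0, 0, 0, 0, 0, 0, 15],
  ],
)

```text
time_s: 16.9
ee_pos: [0.5837, -0.1304, 0.1004]
orientation: [0.001, 0.628, 0.778, -0.0]
ft_force: [0.5, -5.6, 1.8]
gripper_width: 0.0215
gripper_force: 31.1
```

```bash
python3 - <<'E'
from h import *
goal((.5913,-.1697,.099))
jaw("t9");jaw("s9","side")
s=dict(np.load("pics/s9.npz"))
cv2.imwrite("pics/c9.png",cv2.resize(s["pixels"][150:250,210:340],(780,600),interpolation=cv2.INTER_CUBIC)[...,::-1])
E
```

```text
t 16.9 pos [ 0.5837 -0.1304  0.1004] turn [0.001  0.0022 0.0021]
units in current tool [-1.335 -0.028  0.049] in final tool [-1.335 -0.026  0.046] w 0.021487726756514388 F [ 0.55 -5.57  1.8 ]
top orange 68 [-0.0012  0.0039  0.0091]
top yellow 28 [0.0109 0.0148 0.0186]
top pad top 23 [0.0206 0.0228 0.0253]
top white centre clamp y 0.0586 x -0.0053 r 0.0315 z 0.0745
side orange 90 [-0.0024 -0.0001  0.0091]
side yellow 25 [0.0092 0.0174 0.0202]
side pad top 26 [0.0188 0.0217 0.0251]
side white centre clamp y 0.0585 x -0.0027 r 0.0312 z 0.0705
```

View pics/c9.png

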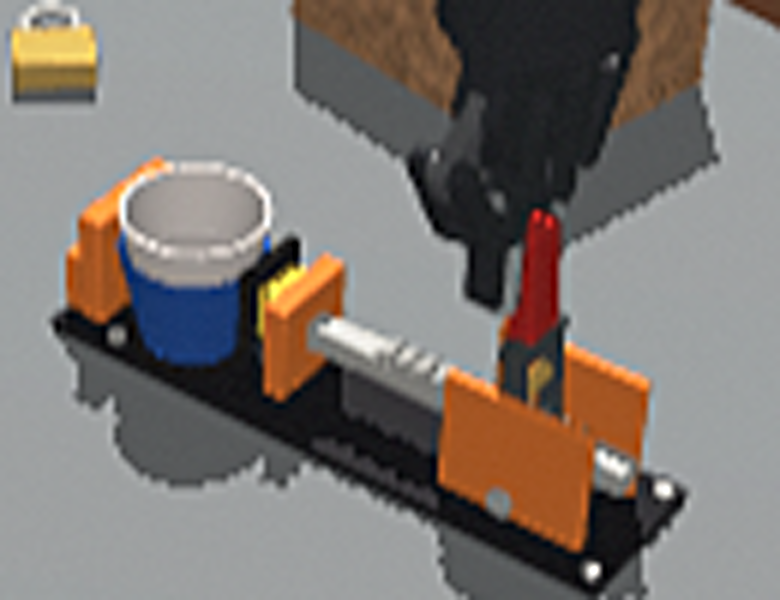

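The bowl is seated against the fixed jaw and the pad has only just touched it. The paddle has slipped about 6 mm in the pinch, so I'll let it back, re-grip, and do a last partial squeeze.

Request:
jog_arm(
  increments=[
    [-0.22, 0, -0.035, 0, 0, 0, 15],
    [-0.22, 0, -0.02, 0, 0, 0, 15],
    [-0.22, 0, -0.01, 0, 0, 0, 15],
    [-0.22, 0, 0.01, 0, 0, 0, 15],
    [-0.22, 0, 0.02, 0, 0, 0, 15],
    [0, 0, 0.03, 0, 0, 0, 15],
    [0, 0, 0, 0, 0, 0, 40],
    [0, 0, 0, 0, 0, 0, 40],
    [-0.14, 0, 0, 0, 0, 0, 40],
    [-0.14, 0, 0, 0, 0, 0, 40],
  ],
)

```text
time_s: 17.83
ee_pos: [0.592, -0.1698, 0.0998]
orientation: [-0.0, 0.627, 0.779, -0.0]
ft_force: [-0.1, -0.3, -0.5]
gripper_width: 0.0404
gripper_force: 0.0
```

Request:
jog_arm(
  increments=[
    [0, 0, 0, 0, 0, 0, 40],
    [0, 0, 0, 0, 0, 0, 40],
    [0, 0, 0, 0, 0, 0, 26],
    [0, 0, 0, 0, 0, 0, 15],
    [0, 0, 0, 0, 0, 0, 15],
    [0, 0, 0, 0, 0, 0, 15],
  ],
  squeeze=45,
)

```text
time_s: 18.33
ee_pos: [0.592, -0.1693, 0.1001]
orientation: [0.0, 0.628, 0.779, -0.0]
ft_force: [-0.5, -0.5, -0.3]
gripper_width: 0.0214
gripper_force: 44.4
```

```bash
python3 - <<'E'
from h import *
goal((.5913,-.1697,.099))
jaw("t10");jaw("s10","side")
E
```

```text
t 18.33 pos [ 0.592  -0.1693  0.1001] turn [-0.      0.      0.0032]
units in current tool [-0.008 -0.025  0.036] in final tool [-0.008 -0.025  0.036] w 0.021432363984685888 F [-0.53 -0.53 -0.28]
top orange 65 [-0.0012  0.0038  0.0089]
top yellow 31 [0.0105 0.0146 0.0186]
top pad top 24 [0.0206 0.0228 0.0253]
top white centre clamp y 0.0587 x -0.0053 r 0.0315 z 0.0743
side orange 90 [-0.003  -0.0002  0.0094]
side yellow 26 [0.0096 0.0178 0.0209]
side pad top 23 [0.0198 0.0213 0.0249]
side white centre clamp y 0.0595 x -0.0025 r 0.0314 z 0.0709
```

Request:
jog_arm(
  increments=[
    [0.15, 0, -0.03, 0, 0, 0, 15],
    [0.15, 0, -0.02, 0, 0, 0, 15],
    [0.15, 0, -0.01, 0, 0, 0, 15],
    [0.1, 0, -0.01, 0, 0, 0, 15],
    [0, 0, 0, 0, 0, 0, 15],
    [0, 0, 0, 0, 0, 0, 15],
    [0, 0, 0, 0, 0, 0, 15],
  ],
)

```text
time_s: 19.02
ee_pos: [0.5888, -0.1547, 0.1022]
orientation: [0.001, 0.628, 0.778, -0.001]
ft_force: [3.3, -4.1, -3.1]
gripper_width: 0.0214
gripper_force: 44.9
```

```bash
python3 - <<'E'
from h import *
goal((.5913,-.1697,.099))
jaw("t11");jaw("s11","side")
E
```

```text
t 19.02 pos [ 0.5888 -0.1547  0.1022] turn [0.0007 0.0027 0.0022]
units in current tool [-0.505 -0.025  0.11 ] in final tool [-0.505 -0.024  0.108] w 0.02143559038415196 F [ 3.29 -4.14 -3.1 ]
top orange 64 [0.0004 0.0054 0.0106]
top yellow 25 [0.0125 0.0156 0.0188]
top pad top 24 [0.0216 0.0239 0.0264]
top white centre clamp y 0.0594 x -0.0052 r 0.0315 z 0.0744
side orange 80 [-0.0009  0.0011  0.0094]
side yellow 16 [0.0111 0.018  0.0223]
side pad top 21 [0.0206 0.0224 0.0249]
side white centre clamp y 0.0596 x -0.0025 r 0.0315 z 0.0710
```

Request:
jog_arm(
  increments=[
    [0.08, 0, -0.005, 0, 0, 0, 15],
    [0.09, 0, 0, 0, 0, 0, 15],
    [0.09, 0, 0, 0, 0, 0, 15],
    [0, 0, 0, 0, 0, 0, 15],
    [0, 0, 0, 0, 0, 0, 15],
    [0, 0, 0, 0, 0, 0, 15],
  ],
)

```text
time_s: 19.62
ee_pos: [0.5874, -0.1477, 0.1026]
orientation: [0.002, 0.628, 0.778, -0.001]
ft_force: [4.1, -6.8, -4.0]
gripper_width: 0.0212
gripper_force: 44.8
```

```bash
python3 - <<'E'
from h import *
goal((.5913,-.1697,.099))
jaw("t12");jaw("s12","side")
E
```

```text
t 19.62 pos [ 0.5874 -0.1477  0.1026] turn [0.0012 0.0035 0.0016]
units in current tool [-0.743 -0.027  0.123] in final tool [-0.743 -0.025  0.121] w 0.0212084902707662 F [ 4.09 -6.79 -4.01]
top orange 70 [0.0025 0.0075 0.0129]
top yellow 19 [0.0146 0.0166 0.0194]
top pad top 24 [0.0216 0.0239 0.0266]
top white centre clamp y 0.0595 x -0.0050 r 0.0314 z 0.0738
side orange 84 [0.0012 0.0035 0.012 ]
side yellow 9 [0.0137 0.0181 0.0203]
side pad top 25 [0.021  0.0227 0.0259]
side white centre clamp y 0.0596 x -0.0024 r 0.0310 z 0.0710
```

The stem is about 2.7 mm in, so I'll squeeze a little more.

Request:
jog_arm(
  increments=[
    [0.08, 0, 0, 0, 0, 0, 15],
    [0.08, 0, 0.005, 0, 0, 0, 15],
    [0.08, 0, 0.005, 0, 0, 0, 15],
    [0, 0, 0, 0, 0, 0, 15],
    [0, 0, 0, 0, 0, 0, 15],
    [0, 0, 0, 0, 0, 0, 15],
    [0, 0, 0, 0, 0, 0, 15],
  ],
)

```text
time_s: 20.3
ee_pos: [0.586, -0.1414, 0.1025]
orientation: [0.002, 0.628, 0.778, -0.001]
ft_force: [4.2, -8.8, -2.9]
gripper_width: 0.0215
gripper_force: 44.9
```

```bash
python3 - <<'E'
from h import *
goal((.5913,-.1697,.099))
jaw("t13");jaw("s13","side")
s=dict(np.load("pics/s13.npz"))
cv2.imwrite("pics/c13.png",cv2.resize(s["pixels"][150:250,210:340],(780,600),interpolation=cv2.INTER_CUBIC)[...,::-1])
E
```

```text
t 20.3 pos [ 0.586  -0.1414  0.1025] turn [0.0015 0.0044 0.0013]
units in current tool [-0.96  -0.026  0.122] in final tool [-0.96  -0.025  0.117] w 0.021484271762860205 F [ 4.23 -8.78 -2.94]
top orange 65 [0.0049 0.0099 0.0147]
top yellow 12 [0.0168 0.0184 0.0202]
top pad top 22 [0.0217 0.0244 0.0267]
top white centre clamp y 0.0595 x -0.0053 r 0.0315 z 0.0750
side orange 87 [0.0033 0.0057 0.0154]
side yellow 3 [0.0185 0.0196 0.0217]
side pad top 21 [0.021  0.0233 0.0269]
side white centre clamp y 0.0598 x -0.0028 r 0.0311 z 0.0709
```

View pics/c13.png

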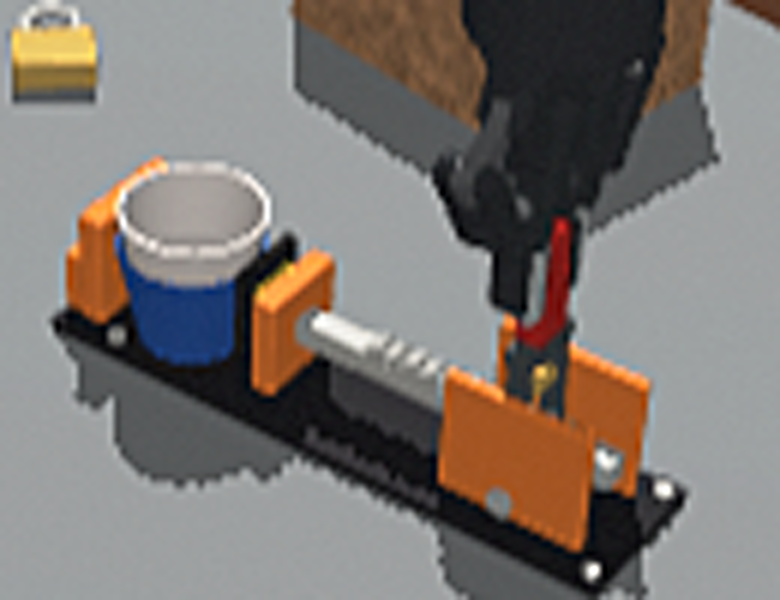

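The stem is about 4.7 mm in, or roughly 6.6 N, and a half-width strip of yellow still shows. I'll hold briefly to check that it's steady.

Request:
jog_arm(
  increments=[
    [0, 0, 0, 0, 0, 0, 15],
    [0, 0, 0, 0, 0, 0, 15],
    [0, 0, 0, 0, 0, 0, 15],
    [0, 0, 0, 0, 0, 0, 15],
    [0, 0, 0, 0, 0, 0, 15],
    [0, 0, 0, 0, 0, 0, 15],
    [0, 0, 0, 0, 0, 0, 15],
    [0, 0, 0, 0, 0, 0, 15],
    [0, 0, 0, 0, 0, 0, 15],
    [0, 0, 0, 0, 0, 0, 15],
  ],
)

```text
time_s: 21.23
ee_pos: [0.586, -0.1414, 0.1025]
orientation: [0.002, 0.628, 0.778, -0.001]
ft_force: [4.5, -8.8, -3.2]
gripper_width: 0.0214
gripper_force: 44.9
```

```bash
python3 - <<'E'
from h import *
goal((.5913,-.1697,.099))
jaw("t14");jaw("s14","side")
E
```

```text
t 21.23 pos [ 0.586  -0.1414  0.1025] turn [0.0016 0.0044 0.0012]
units in current tool [-0.96  -0.027  0.122] in final tool [-0.961 -0.026  0.118] w 0.02141501609216939 F [ 4.5  -8.83 -3.21]
top orange 67 [0.0048 0.0095 0.0147]
top yellow 11 [0.0167 0.0186 0.0202]
top pad top 23 [0.0217 0.0244 0.0266]
top white centre clamp y 0.0596 x -0.0051 r 0.0314 z 0.0742
side orange 89 [0.0034 0.0056 0.0143]
side yellow 3 [0.0185 0.0196 0.0225]
side pad top 25 [0.0211 0.0229 0.0283]
side white centre clamp y 0.0598 x -0.0030 r 0.0315 z 0.0708
```

Steady, so I'm handing in.

```bash
python3 -c "
from plant import robot
print(robot.job_done())"
```

```text
the job is handed in; nothing more can be done
None
```

I nested the white bowl in the blue one, let go, and pumped the trigger until the pad bore on the blue bowl with its stem about 4.7 mm in (roughly 6.6 N, estimated from the cameras); I handed it in at about 21 s with the trigger still held squeezed, and no verdict was returned.

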